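# Find the full sugar tin in the galley case

## Robot

A 6-joint arm with a two-finger parallel gripper is mounted at the origin on the work surface. World frame = base frame: x ahead of the robot, y to its left, z up, the work surface at z = 0. Lengths are in m, angles in rad, forces in N, time in s.
With the tool pointing down it reaches from about 0.3 to 0.775 m from the base axis. Payload 14.6 kg.
Tool frame: the origin (TCP) lies on the centre line of the jaws, within the pads' length; the fingertips stand bot.finger_overhang ahead of it and the grasp point (between the pads) lies 2 mm behind it (bot.finger_overhang is the distance from the TCP to the fingertips, in m); z points along the fingers, y is the line along which they close (so a half turn about z gives the same grasp; the last joint's range is limited). The gripper opens to 85 mm and grips with 20 to 120 N. Pads are 22 mm wide; open, the fingers measure 114 mm over their backs; the gripper's body (76 mm by 85 mm) begins 54 mm behind the grasp point. The pads swing forward as they close: fully open they stand 13 mm farther back than shut.
Start: joints at [1.132, 0.3, 1.521, -0, 1.321, -0.067], TCP at [0.2, 0.512, 0.248] pointing down, gripper open.
Joint ranges: [-3.03, 3.03], [-0.79, 2.21], [0.23, 2.52], [-1.04, 4.18], [0, 3.07], [-2.55, 2.55]. Speed limits (rad/s): [2.22, 2.22, 2.57, 3.14, 3.14, 3.14].

## Interface

Orientations are given as a rotation vector (axis times angle).
In Python, from cell import monitor, cams, job_done, bot gives the robot as it stands.
- The arm moves only by the tool jog_arm, never from a script. Its argument "deltas" is a list of rows, each an object of numbers: "ax", "ay", "az": the turn, a rotation vector about the world's x, y, z in rad; "x", "y", "z": the shift along the world's x, y, z in mm; "claw": the closure, from 0 (fully open) to 1 (shut). In form: [{"ax": .., "ay": .., "az": .., "x": .., "y": .., "z": .., "claw": ..}, ...]. A call has 1 to 5 rows; each row is the pose to reach, as a shift and turn from the pose commanded when the call began; what a row does not reach only later rows make up. A row lasts 1/8 s, in which the tool goes at most 62.5 mm and 10.7 degrees, less where a joint would pass 70% of its speed; a pose out of reach is approached as far as the arm can. A call with a gripper value outside its range is refused whole. The fingers move at their own pace and stop on an object; the grip force is fixed at half the most. Time passes only in rows, so rows that repeat a pose let the fingers close. It gives the time, the measured TCP pose, the force, the opening and the grip force at its end, in the units of the state.
- monitor.get_obs(): the state, without advancing time (a new reading comes with each control period).
- cams.capture(name): name is "scene" or "top"; returns a dict with "frame" (400x640x3 uint8, blue, green, red), "z_map" (400x640 float32, m along the optical axis (not along the pixel's ray), 0 where there is no reading), "camera_matrix" (3x3 intrinsics, pixels), "extrinsics" (4x4, takes a point from camera to world coordinates). Camera axes: x right, y down, z forward; pixel columns grow to the right and rows downward; lengths in m; the calibration is good to about 2 mm. A picture is of the moment at which its call begins.
- job_done(): hands the job in; it is judged then, once.
The state is a dict: "time_s": time; "joint_pos": joint angles; "qd": joint speeds; "effort": joint torques, N m; "tcp_pos": TCP position; "tcp_rot": TCP orientation; "force": force on the tool from outside, world axes, zero at the start; "ft_torque": the same for the moment, N m; "finger_gap": finger opening in m; "gripper_force": force on a finger pad.
Only numpy, scipy, OpenCV 4.12 (cv2) and the standard library are available. Lean on these libraries where they do the work, as an engineer would, in place of code of your own. Each camera call takes 0.05 s, during which the arm holds its last target. There are 200 camera calls.

## Task

Open the lid of the aluminium galley case all the way, until it rests on its stop. Three identical closed sugar tins stand inside, one full and two part-used: lift them clear and feel their weight, one against another, until you know which is the heaviest, with the lighter ones standing upright in the case again. Finish while holding the heaviest tin in the gripper, upright and still, a good hand's breadth above the rim of the case, the lid still open and everything else on the bench undisturbed.

Things in the scene. Friction and masses are not known exactly. Their poses are not given: they have to be found in the camera images.
- case: aluminium galley case fixed on the bench: lower shell 182 mm (x) by 420 mm (y), walls 6 mm, rim 70 mm high, black lined floor 10 mm above the bench, 135 mm high when shut. Tins stand at y -150 to +90 mm, x within 15 mm of the middle; a 50 mm high divider at y = +135 mm parts off a bay with the creamer jar. Origin: centre of its underside; its front (catches, undone) faces its -x, to the robot
- case_lid (a joint): lid angle about the hinge along the case's far (+x) rim: 0 shut (it may start ajar), growing as it opens up and away from the robot, 1.83 rad on its stop, leaning back past upright. Stiff hinge: the lid stays wherever it is left, even past upright, so it must be moved all the way; this takes about 7 N at the handle when shut, 4 N at the front edge when upright
- case_lid_handle (a point): middle of the steel bow handle on the lid: a round bar 11 mm thick, 120 mm long along the case's y, its axis 35 mm above the lid's top face, on two thin legs 102 mm apart. With the lid shut it lies 150 mm in front of (-x) and 100 mm above the hinge line; it turns with the lid. x, y, z are the lid's own axes (those of the case when shut)
- case_lid_hinge (a point): middle of the hinge line, on the case's far rim, 91 mm behind (+x) the case's centre, 70 mm above the bench; the line runs along the case's y. The lid is a shell 65 mm deep with 4 mm walls; its free front edge, on the open side, lies 182 mm from the hinge line, at rim height when shut
- tin_k_center (a point): plain steel sugar tin, one of three identical, 62 mm across, 115 mm tall, with a flush cap; the point is its centre, 57.5 mm above its foot; z: its axis. They stand upright along the case's y, 105 mm apart. One is full, at least twice as heavy as either other; those two are alike within a third (all 0.12 to 0.5 kg). Which one cannot be seen; its place changes from start to start
- tin_m_center (a point): plain steel sugar tin, one of three identical, 62 mm across, 115 mm tall, with a flush cap; the point is its centre, 57.5 mm above its foot; z: its axis. They stand upright along the case's y, 105 mm apart. One is full, at least twice as heavy as either other; those two are alike within a third (all 0.12 to 0.5 kg). Which one cannot be seen; its place changes from start to start
- tin_p_center (a point): plain steel sugar tin, one of three identical, 62 mm across, 115 mm tall, with a flush cap; the point is its centre, 57.5 mm above its foot; z: its axis. They stand upright along the case's y, 105 mm apart. One is full, at least twice as heavy as either other; those two are alike within a third (all 0.12 to 0.5 kg). Which one cannot be seen; its place changes from start to start
- tin_k: the same tin as point tin_k_center; origin at the centre of its foot, z up its axis
- tin_m: the same tin as point tin_m_center; origin at the centre of its foot, z up its axis
- tin_p: the same tin as point tin_p_center; origin at the centre of its foot, z up its axis
- creamer: closed white creamer jar, 44 mm in diameter and 85 mm tall, in the small bay of the case; a bystander, leave it where it is; origin at the centre of its underside
- mug: orange mug, 80 mm in diameter, 85 mm tall; a bystander, leave it where it is; origin at the centre of its underside
- bowl: white bowl, 110 mm in diameter, 45 mm tall; a bystander, leave it where it is; origin at the centre of its underside
- meal: round foil-covered meal dish, 134 mm in diameter, 39 mm tall; a bystander, leave it where it is; origin at the centre of its underside
- carton: juice carton, 62 mm square, 181 mm tall with its cap; a bystander, leave it where it is; origin at the centre of its underside
- can: drinks can, 64 mm in diameter, 122 mm tall; a bystander, leave it where it is; origin at the centre of its underside

How it is judged:
By the outcome, as a careful person would: the job done as asked, in the order asked, and still so for the second after the job is handed in, while the arm keeps its last pose, push and grip.
It also fails if it takes over 70 s, if anything falls off the work surface, if the arm or the gripper's body presses on something with over 40 N, if the wrist force passes 120 N, or if a joint passes its speed limit or range.

## Working session

There is one attempt and no reset: what is moved stays moved. The work goes in short steps, Python scripts to look and compute and a tool call to move; the robot and the scene stay as the last step left them, time stands still between calls to the robot, and variables do not carry over. Pictures are saved under pics/ and viewed, at most 10 in all, crops included, and the job is handed in when it is done.

Besides the shell and the picture viewer there is one more tool, called after "Call:" as name(argument=value, ...) on one line, values as JSON. jog_arm: Moves the arm, as the interface text tells. Its arguments: {"type":"object","properties":{"deltas":{"type":"array"}},"required":["deltas"]}

```bash
ls; mkdir -p pics
cat > h.py <<'E'
import numpy as np, cv2
from cell import monitor, cams, job_done, bot
def cap(n):
    d=cams.capture(n); K=d["camera_matrix"];T=d["extrinsics"];z=d["z_map"]
    v,u=np.mgrid[0:z.shape[0],0:z.shape[1]]
    P=np.stack([(u-K[0,2])/K[0,0]*z,(v-K[1,2])/K[1,1]*z,z],-1)@T[:3,:3].T+T[:3,3]
    P[z==0]=np.nan
    return d["frame"],P
E
python3 - <<'E'
from h import *
s=monitor.get_obs(); print(s, bot.finger_overhang)
a=[]
for n in("scene","top"):
    f,P=cap(n); cv2.imwrite(f"pics/{n}0.png",f); np.save(f"/tmp/{n}.npy",P); print(n,np.isnan(P).mean())
E
```

```text
pics
{'time_s': 0.0, 'joint_pos': array([ 1.13237424e+00,  3.00477234e-01,  1.52162156e+00,  5.95217218e-06,
        1.32066985e+00, -6.66224479e-02]), 'qd': array([ 0.00043004,  0.00204803, -0.00020176,  0.00155037,  0.00139991,
       -0.00015888]), 'effort': array([ 9.47716580e-04, -5.43496263e+01, -3.61799991e+01,  6.79702771e-05,
        3.97199226e-03,  1.38433086e-05]), 'tcp_pos': array([0.19972962, 0.51221493, 0.24770081]), 'tcp_rot': array([-5.80610316e-01, -3.08716889e+00,  1.78623563e-03]), 'force': array([1.0484603 , 1.25709544, 1.44812724]), 'ft_torque': array([ 0.03163093,  0.00333402, -0.03267687]), 'gripper_force': 0.0, 'finger_gap': 0.0856087862933245} 0.017
scene 0.0040390625
top 0.00384765625
```

View pics/scene0.png

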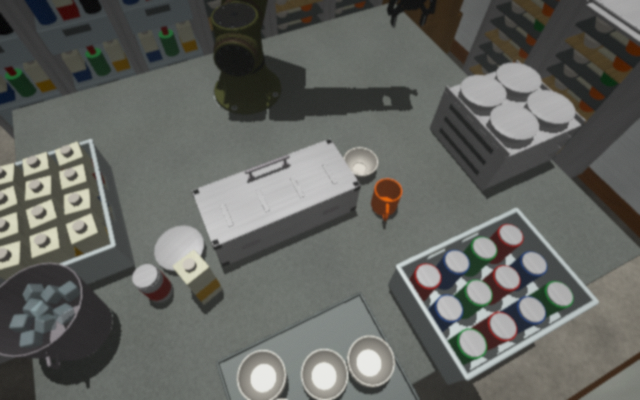

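View pics/top0.png

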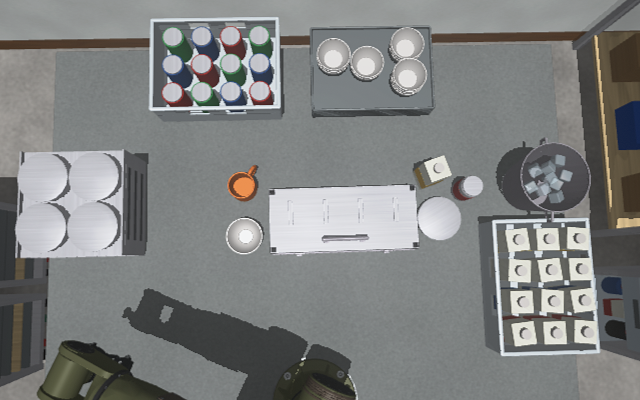

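The scene view is taken from the far side. In the top view, +x is up and +y is left. The shut case spans about (270,185)–(418,253), with the handle at (345,238). The mug is at (242,185), the bowl at (245,235), the meal dish at (440,218), the carton at (433,170) and the can at (468,187).

Run:
```python
from h import *
P=np.load("/tmp/top.npy")
def st(n,v,u): 
    p=P[v,u]; print(n,p.round(4))
for u in(280,310,345,380,410):
    print(u,[tuple(P[v,u].round(3)) for v in (190,210,225,235,238,241,248,256)])
sub=P[180:260,262:425].reshape(-1,3); sub=sub[~np.isnan(sub[:,0])]
top=sub[(sub[:,2]>.11)&(sub[:,2]<.152)]
A=np.c_[top[:,:2],np.ones(len(top))]
c,*_=np.linalg.lstsq(A,top[:,2],rcond=None); print("plane",c)
r=top[:,2]-A@c; top=top[abs(r)<.006]
print(cv2.minAreaRect((top[:,:2]*1000).astype(np.float32)))
hd=sub[sub[:,2]>.16]; print("handle n",len(hd),hd.mean(0),hd.min(0),hd.max(0)); 
if len(hd): print(cv2.minAreaRect((hd[:,:2]*1000).astype(np.float32)), np.median(hd[:,2]))
S=np.load("/tmp/scene.npy")
s=S[130:270,190:365].reshape(-1,3); s=s[~np.isnan(s[:,0])]
h2=s[(s[:,2]>.16)&(s[:,2]<.2)]; print("scene handle",len(h2),h2.mean(0),h2.min(0),h2.max(0))
```

```text
280 [(np.float64(0.618), np.float64(0.082), np.float64(0.132)), (np.float64(0.561), np.float64(0.083), np.float64(0.133)), (np.float64(0.518), np.float64(0.083), np.float64(0.136)), (np.float64(0.49), np.float64(0.084), np.float64(0.14)), (np.float64(0.481), np.float64(0.084), np.float64(0.132)), (np.float64(0.473), np.float64(0.084), np.float64(0.137)), (np.float64(0.453), np.float64(0.085), np.float64(0.136)), (np.float64(0.431), np.float64(0.092), np.float64(-0.001))]
310 [(np.float64(0.616), np.float64(-0.004), np.float64(0.133)), (np.float64(0.558), np.float64(-0.002), np.float64(0.138)), (np.float64(0.516), np.float64(-0.001), np.float64(0.14)), (np.float64(0.488), np.float64(-0.001), np.float64(0.136)), (np.float64(0.479), np.float64(-0.0), np.float64(0.138)), (np.float64(0.471), np.float64(-0.0), np.float64(0.139)), (np.float64(0.451), np.float64(0.0), np.float64(0.137)), (np.float64(0.429), np.float64(0.0), np.float64(0.005))]
345 [(np.float64(0.614), np.float64(-0.104), np.float64(0.136)), (np.float64(0.556), np.float64(-0.102), np.float64(0.134)), (np.float64(0.513), np.fl
[... 1129 characters left out ...]
64(0.463), np.float64(-0.283), np.float64(0.137)), (np.float64(0.444), np.float64(-0.287), np.float64(0.116)), (np.float64(0.421), np.float64(-0.309), np.float64(-0.002))]
plane [-0.01314212 -0.00084167  0.14360207]
((533.2540893554688, -97.40596008300781), (183.94229125976562, 422.27203369140625), 0.5293036699295044)
handle n 187 [ 0.47513246 -0.09738211  0.17720875] [ 0.46987558 -0.16261011  0.16927703] [ 0.48077515 -0.03298481  0.1853314 ]
((475.2769470214844, -97.79558563232422), (10.851823806762695, 129.64578247070312), 0.8802646398544312) 0.1771515310960572
scene handle 465 [ 0.58367202 -0.23657632  0.17206382] [ 0.47080777 -0.36408123  0.16001789] [ 0.68869805 -0.02970022  0.18591508]
```

Call:
jog_arm(deltas=[{"x": 25, "y": -56, "z": 5, "az": -0.11, "claw": 0}, {"x": 50, "y": -112, "z": 10, "az": -0.22, "claw": 0}, {"x": 75, "y": -168, "z": 15, "az": -0.33, "claw": 0}, {"x": 100, "y": -224, "z": 20, "az": -0.44, "claw": 0}, {"x": 125, "y": -280, "z": 20, "az": -0.55, "claw": 0}])

```text
$.deltas[0]: bad value
```

Call:
jog_arm(deltas=[{"x": 30, "y": -62, "z": 0, "az": -0.13, "claw": 0}, {"x": 60, "y": -124, "z": 0, "az": -0.26, "claw": 0}, {"x": 90, "y": -190, "z": 0, "az": -0.39, "claw": 0}, {"x": 120, "y": -260, "z": 0, "az": -0.52, "claw": 0}, {"x": 149, "y": -329, "z": 0, "az": -0.65, "claw": 0}])

```text
$.deltas[0]: bad value
```

Call:
jog_arm(deltas=[{"ax": 0, "ay": 0, "az": -0.11, "x": 25, "y": -56, "z": 5, "claw": 0}, {"ax": 0, "ay": 0, "az": -0.22, "x": 50, "y": -112, "z": 10, "claw": 0}, {"ax": 0, "ay": 0, "az": -0.33, "x": 75, "y": -168, "z": 15, "claw": 0}, {"ax": 0, "ay": 0, "az": -0.44, "x": 100, "y": -224, "z": 20, "claw": 0}, {"ax": 0, "ay": 0, "az": -0.55, "x": 125, "y": -280, "z": 20, "claw": 0}])

```text
time_s: 0.72
tcp_pos: [0.3252, 0.2306, 0.2685]
tcp_rot: [1.402, 2.811, 0.001]
force: [1.3, 1.0, 0.9]
finger_gap: 0.0852
gripper_force: 0.0
```

Call:
jog_arm(deltas=[{"ax": 0, "ay": 0, "az": -0.13, "x": 30, "y": -62, "z": 0, "claw": 0}, {"ax": 0, "ay": 0, "az": -0.26, "x": 60, "y": -124, "z": 0, "claw": 0}, {"ax": 0, "ay": 0, "az": -0.39, "x": 90, "y": -180, "z": 0, "claw": 0}, {"ax": 0, "ay": 0, "az": -0.52, "x": 120, "y": -240, "z": 0, "claw": 0}, {"ax": 0, "ay": 0, "az": -0.65, "x": 149, "y": -302, "z": 0, "claw": 0}])

```text
time_s: 1.35
tcp_pos: [0.4638, -0.0497, 0.2682]
tcp_rot: [-2.227, -2.215, -0.0]
force: [0.8, 0.5, 0.5]
finger_gap: 0.0855
gripper_force: 0.0
```

Call:
jog_arm(deltas=[{"ax": 0, "ay": 0, "az": 0, "x": 0, "y": -27, "z": 0, "claw": 0}, {"ax": 0, "ay": 0, "az": 0, "x": 0, "y": -27, "z": -30, "claw": 0}, {"ax": 0, "ay": 0, "az": 0, "x": 0, "y": -27, "z": -30, "claw": 0}])

```text
time_s: 1.72
tcp_pos: [0.4625, -0.0747, 0.2367]
tcp_rot: [-2.221, -2.217, 0.003]
force: [0.5, 0.1, 0.4]
finger_gap: 0.0853
gripper_force: 0.0
```

Run:
```python
from h import *
from scipy.spatial.transform import Rotation as R
s=monitor.get_obs(); print(s["time_s"],s["tcp_pos"],s["force"]); print(R.from_rotvec(s["tcp_rot"]).as_matrix().round(3))
```

```text
1.725 [ 0.4625377  -0.07469911  0.2366581 ] [0.48345127 0.09561661 0.40670298]
[[ 0.002  1.    -0.004]
 [ 1.    -0.002  0.001]
 [ 0.001 -0.004 -1.   ]]
```

Call:
jog_arm(deltas=[{"ax": 0, "ay": 0, "az": 0, "x": 12, "y": -23, "z": 0, "claw": 0}, {"ax": 0, "ay": 0, "az": 0, "x": 12, "y": -23, "z": -35, "claw": 0}, {"ax": 0, "ay": 0, "az": 0, "x": 12, "y": -23, "z": -68, "claw": 0}, {"ax": 0, "ay": 0, "az": 0, "x": 12, "y": -23, "z": -68, "claw": 1}, {"ax": 0, "ay": 0, "az": 0, "x": 12, "y": -23, "z": -68, "claw": 1}])

```text
time_s: 2.35
tcp_pos: [0.4761, -0.0976, 0.1721]
tcp_rot: [2.221, 2.22, 0.002]
force: [-0.2, 0.3, 0.5]
finger_gap: 0.0516
gripper_force: 0.0
```

Call:
jog_arm(deltas=[{"ax": 0, "ay": 0, "az": 0, "x": 0, "y": 0, "z": 0, "claw": 1}, {"ax": 0, "ay": 0, "az": 0, "x": 0, "y": 0, "z": 0, "claw": 1}, {"ax": 0, "ay": 0, "az": 0, "x": 0, "y": 0, "z": 0, "claw": 1}])

```text
time_s: 2.72
tcp_pos: [0.4752, -0.0977, 0.1708]
tcp_rot: [-2.222, -2.22, 0.001]
force: [-6.9, -0.1, 5.0]
finger_gap: 0.0088
gripper_force: 58.5
```

Call:
jog_arm(deltas=[{"ax": 0, "ay": 0, "az": 0, "x": 11, "y": 0, "z": 15, "claw": 1}, {"ax": 0, "ay": 0, "az": 0, "x": 24, "y": 0, "z": 29, "claw": 1}, {"ax": 0, "ay": 0, "az": 0, "x": 38, "y": 0, "z": 41, "claw": 1}, {"ax": 0, "ay": 0, "az": 0, "x": 54, "y": 0, "z": 52, "claw": 1}, {"ax": 0, "ay": 0, "az": 0, "x": 70, "y": 0, "z": 62, "claw": 1}])

```text
time_s: 3.35
tcp_pos: [0.5449, -0.0971, 0.2334]
tcp_rot: [-2.221, -2.219, 0.002]
force: [-9.1, 5.5, 4.5]
finger_gap: 0.0089
gripper_force: 58.4
```

Call:
jog_arm(deltas=[{"ax": 0, "ay": 0, "az": 0, "x": 23, "y": 0, "z": 10, "claw": 1}, {"ax": 0, "ay": 0, "az": 0, "x": 48, "y": 0, "z": 16, "claw": 1}, {"ax": 0, "ay": 0, "az": 0, "x": 73, "y": 0, "z": 19, "claw": 1}, {"ax": 0, "ay": 0, "az": 0, "x": 98, "y": 0, "z": 18, "claw": 1}, {"ax": 0, "ay": 0, "az": 0, "x": 122, "y": 0, "z": 14, "claw": 1}])

```text
time_s: 3.98
tcp_pos: [0.6681, -0.0964, 0.2473]
tcp_rot: [-2.221, -2.221, -0.002]
force: [-5.8, 7.3, 2.9]
finger_gap: 0.0086
gripper_force: 61.7
```

Run:
```python
from h import *
print(monitor.get_obs()["force"],monitor.get_obs()["joint_pos"].round(2))
f,P=cap("scene"); cv2.imwrite("pics/s1.png",f)
```

```text
[-5.79322698  7.34963139  2.9499351 ] [-0.2   0.59  1.11  0.    1.44 -0.2 ]
```

View pics/s1.png

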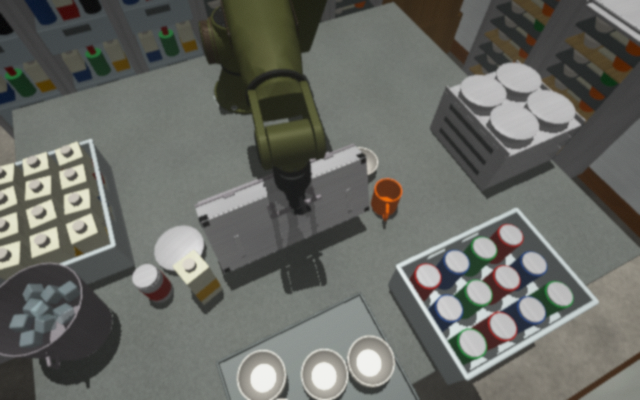

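Call:
jog_arm(deltas=[{"ax": 0, "ay": 0, "az": 0, "x": 0, "y": 0, "z": 0, "claw": 0.75}, {"ax": 0, "ay": 0, "az": 0, "x": 0, "y": 0, "z": 0, "claw": 0.75}, {"ax": 0, "ay": 0, "az": 0, "x": 0, "y": 0, "z": 0, "claw": 0.75}, {"ax": 0, "ay": 0, "az": 0, "x": 0, "y": 0, "z": 40, "claw": 0.75}, {"ax": 0, "ay": 0, "az": 0, "x": 0, "y": 0, "z": 95, "claw": 0.75}])

```text
time_s: 4.65
tcp_pos: [0.6668, -0.0977, 0.3414]
tcp_rot: [-2.221, -2.218, 0.002]
force: [-0.3, 0.1, 0.3]
finger_gap: 0.0212
gripper_force: 0.0
```

Call:
jog_arm(deltas=[{"ax": 0, "ay": 0, "az": 0, "x": 0, "y": 0, "z": 0, "claw": 1}, {"ax": 0, "ay": 0, "az": 0, "x": -55, "y": 0, "z": 0, "claw": 1}, {"ax": 0, "ay": 0, "az": 0, "x": -110, "y": 0, "z": 0, "claw": 1}, {"ax": 0, "ay": 0, "az": 0, "x": -160, "y": 0, "z": 0, "claw": 1}, {"ax": 0, "ay": 0, "az": 0, "x": -160, "y": 0, "z": 0, "claw": 1}])

```text
time_s: 5.28
tcp_pos: [0.5048, -0.0976, 0.3415]
tcp_rot: [2.223, 2.219, 0.0]
force: [1.0, 0.1, 0.3]
finger_gap: -0.0002
gripper_force: 0.0
```

Run:
```python
from h import *
f,P=cap("top"); cv2.imwrite("pics/t1.png",f)
Q=P[120:290,240:440].reshape(-1,3); 
for y in(-.28,-.22,.02,.06):
    q=Q[(abs(Q[:,1]-y)<.008)&(Q[:,2]>.18)&(Q[:,2]<.3)]; q=q[np.argsort(q[:,0])]; print(y,len(q),q[0].round(3) if len(q) else '',q[-1].round(3) if len(q) else '')
```

```text
-0.28 183 [ 0.565 -0.284  0.247] [ 0.653 -0.283  0.185]
-0.22 179 [ 0.565 -0.213  0.245] [ 0.655 -0.222  0.181]
0.02 181 [0.564 0.014 0.249] [0.652 0.021 0.181]
0.06 187 [0.563 0.053 0.245] [0.653 0.068 0.182]
```

View pics/t1.png

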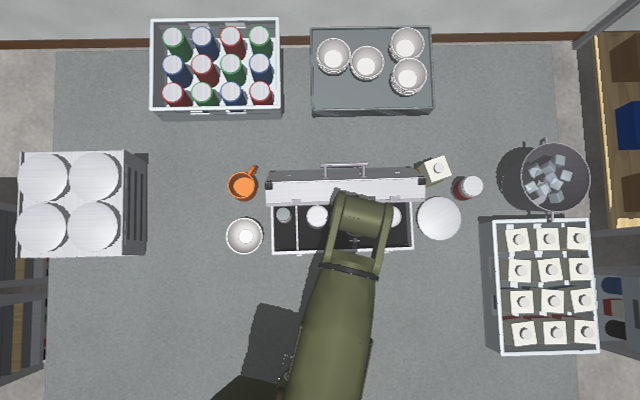

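The lid stands at about 70°, with its edge at x≈.563. The creamer shows at (284,214) and a tin at (317,215), and nothing else has moved. Next I push the lid edge with closed fingers.

Call:
jog_arm(deltas=[{"ax": 0, "ay": 0, "az": 0, "x": 0, "y": 0, "z": -55, "claw": 1}, {"ax": 0, "ay": 0, "az": 0, "x": 0, "y": 0, "z": -105, "claw": 1}, {"ax": 0, "ay": 0, "az": 0, "x": 0, "y": 0, "z": -121, "claw": 1}, {"ax": 0, "ay": 0, "az": 0, "x": 20, "y": 0, "z": -121, "claw": 1}, {"ax": 0, "ay": 0, "az": 0, "x": 40, "y": 0, "z": -121, "claw": 1}])

```text
time_s: 5.95
tcp_pos: [0.5489, -0.0978, 0.2214]
tcp_rot: [2.222, 2.219, 0.001]
force: [0.2, 0.3, 0.7]
finger_gap: 0.0002
gripper_force: 0.0
```

Call:
jog_arm(deltas=[{"ax": 0, "ay": 0, "az": 0, "x": 15, "y": 0, "z": 0, "claw": 1}, {"ax": 0, "ay": 0, "az": 0, "x": 30, "y": 0, "z": 0, "claw": 1}, {"ax": 0, "ay": 0, "az": 0, "x": 45, "y": 0, "z": 0, "claw": 1}, {"ax": 0, "ay": 0, "az": 0, "x": 60, "y": 0, "z": 0, "claw": 1}, {"ax": 0, "ay": 0, "az": 0, "x": 75, "y": 0, "z": 0, "claw": 1}])

```text
time_s: 6.58
tcp_pos: [0.6267, -0.0973, 0.2291]
tcp_rot: [2.212, 2.212, 0.016]
force: [1.6, 5.9, 35.5]
finger_gap: -0.0001
gripper_force: 16.0
```

Run:
```python
from h import *
s=monitor.get_obs(); print(s["force"],s["ft_torque"],s["tcp_pos"],s["effort"].round(1))
f,P=cap("scene"); cv2.imwrite("pics/s2.png",cv2.resize(f[100:300,150:430],None,fx=2.8,fy=2.8))
f,P=cap("top")
Q=P[100:290,240:440].reshape(-1,3)
for y in(-.28,-.22,.02,.06):
    q=Q[(abs(Q[:,1]-y)<.008)&(Q[:,2]>.15)&(Q[:,2]<.3)]; q=q[np.argsort(q[:,0])]; print(y,q[::12].round(3).tolist())
```

```text
[ 1.62776839  5.91237708 35.53286984] [ 0.72483864 -0.84317483  0.10479583] [ 0.62668141 -0.09732418  0.2290501 ] [ -4.3 -44.1 -18.   -1.3   0.4   0. ]
-0.28 [[0.644, -0.278, 0.257], [0.65, -0.284, 0.254], [0.655, -0.282, 0.256], [0.661, -0.286, 0.251], [0.667, -0.283, 0.25], [0.673, -0.276, 0.248], [0.678, -0.284, 0.249], [0.683, -0.285, 0.248], [0.689, -0.288, 0.247], [0.695, -0.28, 0.246], [0.701, -0.281, 0.244], [0.706, -0.273, 0.246]]
-0.22 [[0.643, -0.226, 0.253], [0.648, -0.223, 0.257], [0.654, -0.226, 0.256], [0.659, -0.224, 0.255], [0.666, -0.214, 0.25], [0.671, -0.219, 0.251], [0.676, -0.223, 0.249], [0.682, -0.226, 0.246], [0.687, -0.218, 0.248], [0.694, -0.224, 0.244], [0.699, -0.219, 0.243], [0.705, -0.225, 0.24]]
0.02 [[0.641, 0.012, 0.252], [0.643, 0.028, 0.254], [0.649, 0.015, 0.252], [0.655, 0.02, 0.248], [0.661, 0.028, 0.248], [0.666, 0.025, 0.247], [0.672, 0.027, 0.245], [0.678, 0.016, 0.252], [0.685, 0.024, 0.247], [0.69, 0.024, 0.248], [0.696, 0.016, 0.243], [0.701, 0.021, 0.246]]
0.06 [[0.641, 0.054, 0.254], [0.647, 0.057, 0.255], [0.652, 0.054, 0.253], [0.658, 0.059, 0.254], [0.663, 0.059, 0.252], [0.669, 0.067, 0.253], [0.674, 0.059, 0.253], [0.68, 0.064, 0.25], [0.685, 0.056, 0.249], [0.691, 0.053, 0.245], [0.696, 0.064, 0.247], [0.701, 0.064, 0.251]]
```

View pics/s2.png

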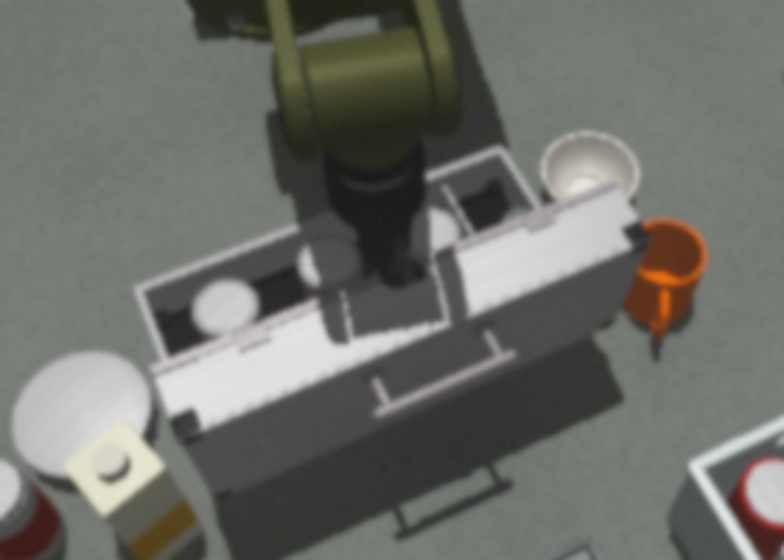

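The lid is at about 96°, its edge at roughly (.641, .254), and it bears on a ledge of the fingers. I'll back off, rise, and push lower on the fingers.

Call:
jog_arm(deltas=[{"ax": 0, "ay": 0, "az": 0, "x": -4, "y": 0, "z": 10, "claw": 1}, {"ax": 0, "ay": 0, "az": 0, "x": -12, "y": 0, "z": 26, "claw": 1}, {"ax": 0, "ay": 0, "az": 0, "x": -12, "y": 0, "z": 28, "claw": 1}])

```text
time_s: 7.05
tcp_pos: [0.6105, -0.0978, 0.2501]
tcp_rot: [2.221, 2.219, 0.002]
force: [-0.4, 0.1, 0.1]
finger_gap: 0.0001
gripper_force: 0.0
```

Call:
jog_arm(deltas=[{"ax": 0, "ay": 0, "az": 0, "x": 8, "y": 0, "z": 0, "claw": 1}, {"ax": 0, "ay": 0, "az": 0, "x": 16, "y": 0, "z": 0, "claw": 1}, {"ax": 0, "ay": 0, "az": 0, "x": 24, "y": 0, "z": 0, "claw": 1}])

```text
time_s: 7.42
tcp_pos: [0.6348, -0.0976, 0.2475]
tcp_rot: [-2.222, -2.219, 0.001]
force: [-2.0, -0.1, -2.7]
finger_gap: 0.0001
gripper_force: 0.9
```

Call:
jog_arm(deltas=[{"ax": 0, "ay": 0, "az": 0, "x": 6, "y": 0, "z": -1, "claw": 1}, {"ax": 0, "ay": 0, "az": 0, "x": 12, "y": 0, "z": -2, "claw": 1}, {"ax": 0, "ay": 0, "az": 0, "x": 18, "y": 0, "z": -3, "claw": 1}])

```text
time_s: 7.8
tcp_pos: [0.6527, -0.0976, 0.245]
tcp_rot: [-2.222, -2.22, 0.0]
force: [-1.0, 0.6, -1.9]
finger_gap: -0.0002
gripper_force: 0.8
```

Call:
jog_arm(deltas=[{"ax": 0, "ay": 0, "az": 0, "x": 4, "y": 0, "z": 0, "claw": 1}, {"ax": 0, "ay": 0, "az": 0, "x": 7, "y": 0, "z": 0, "claw": 1}])

```text
time_s: 8.05
tcp_pos: [0.6573, -0.0977, 0.2449]
tcp_rot: [-2.218, -2.216, 0.008]
force: [-41.9, 1.5, 8.0]
finger_gap: -0.0006
gripper_force: 21.1
```

Call:
jog_arm(deltas=[{"ax": 0, "ay": 0, "az": 0, "x": 3, "y": 0, "z": 0, "claw": 1}])

```text
time_s: 8.18
tcp_pos: [0.6579, -0.0977, 0.2448]
tcp_rot: [-2.215, -2.211, 0.016]
force: [-68.8, 3.3, 14.8]
finger_gap: -0.0003
gripper_force: 35.3
```

The lid is on its stop. I'll retreat up and back, then look at the tins.

Call:
jog_arm(deltas=[{"ax": 0, "ay": 0, "az": 0, "x": -15, "y": 0, "z": 0, "claw": 1}, {"ax": 0, "ay": 0, "az": 0, "x": -60, "y": 0, "z": 10, "claw": 0.5}, {"ax": 0, "ay": 0, "az": 0, "x": -120, "y": 0, "z": 10, "claw": 0}, {"ax": 0, "ay": 0, "az": 0, "x": -180, "y": 0, "z": 20, "claw": 0}, {"ax": 0, "ay": 0, "az": 0, "x": -230, "y": 0, "z": 30, "claw": 0}])

```text
time_s: 8.8
tcp_pos: [0.4307, -0.0976, 0.276]
tcp_rot: [2.222, 2.219, 0.001]
force: [0.7, -0.5, 1.5]
finger_gap: 0.0722
gripper_force: 0.0
```

```bash
cat > tins.py <<'E'
from h import *
import sys
f,P=cap("top"); cv2.imwrite(f"pics/{sys.argv[1]}.png",f)
Q=P.reshape(-1,3)
q=Q[(Q[:,2]>.15)&(Q[:,2]<.3)&(Q[:,0]>.55)&(abs(Q[:,1]+.1)<.19)&(Q[:,0]<.8)]; print("lid edge",q[:,0].min(),q[q[:,0]<q[:,0].min()+.01].mean(0))
m=(abs(P[:,:,2]-.125)<.013)&(P[:,:,0]>.45)&(P[:,:,0]<.62)&(P[:,:,1]<.07)&(P[:,:,1]>-.3)
n,l,st,c=cv2.connectedComponentsWithStats(m.astype(np.uint8))
for i in range(1,n):
    if st[i,4]>60:
        p=P[l==i]; print(st[i],c[i].round(1),"med",np.median(p,0).round(4),"mid",((p.min(0)+p.max(0))/2).round(4),"ext",np.ptp(p,0).round(3))
E
python3 tins.py t2; python3 -c "
from h import *
s=monitor.get_obs();print(s['tcp_pos'],s['force'])"
```

```text
lid edge 0.6670761885062058 [ 0.67270024 -0.09008453  0.24744276]
[307 205  22  22 381] [317.4 215.6] med [ 0.5423 -0.0227  0.1254] mid [ 0.5432 -0.0236  0.1249] ext [0.061 0.061 0.019]
[379 205  23  23 384] [390.1 215.9] med [ 0.5367 -0.2319  0.1255] mid [ 0.5373 -0.2325  0.1233] ext [0.063 0.062 0.022]
[342 208  22  20 335] [352.7 217.6] med [ 0.5338 -0.1246  0.1252] mid [ 0.535  -0.1235  0.1257] ext [0.056 0.061 0.021]
[ 0.42729928 -0.09737156  0.27734623] [ 1.52422401 -1.59414439  4.71257572]
```

View pics/t2.png

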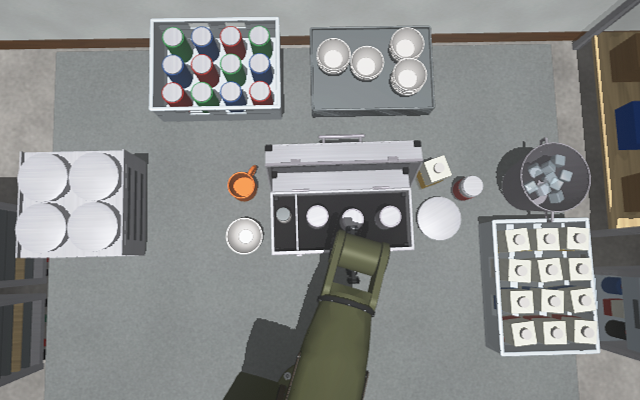

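Lid edge is at (.672, z .247), which fits 105°. The tin tops are at (317,216), (353,217) and (390,216), i.e. A (.543,-.023), B (.533,-.126) and C (.537,-.232). Mug, bowl, carton and the rest are untouched. Going to A.

Call:
jog_arm(deltas=[{"ax": 0, "ay": 0, "az": 0, "x": 45, "y": 30, "z": 0, "claw": 0}, {"ax": 0, "ay": 0, "az": 0, "x": 90, "y": 60, "z": -20, "claw": 0}, {"ax": 0, "ay": 0, "az": 0, "x": 116, "y": 74, "z": -50, "claw": 0}, {"ax": 0, "ay": 0, "az": 0, "x": 116, "y": 74, "z": -80, "claw": 0}, {"ax": 0, "ay": 0, "az": 0, "x": 116, "y": 74, "z": -80, "claw": 0}])

```text
time_s: 9.48
tcp_pos: [0.548, -0.0234, 0.1938]
tcp_rot: [-2.22, -2.219, 0.003]
force: [-1.0, 0.2, 0.8]
finger_gap: 0.0852
gripper_force: 0.0
```

Call:
jog_arm(deltas=[{"ax": 0, "ay": 0, "az": 0, "x": 0, "y": 0, "z": 0, "claw": 0}])

```text
time_s: 9.6
tcp_pos: [0.5489, -0.0239, 0.1969]
tcp_rot: [2.222, 2.219, 0.002]
force: [-0.1, -0.4, -0.2]
finger_gap: 0.0851
gripper_force: 0.0
```

Call:
jog_arm(deltas=[{"ax": 0, "ay": 0, "az": 0, "x": -5, "y": 0, "z": -30, "claw": 0}, {"ax": 0, "ay": 0, "az": 0, "x": -5, "y": 0, "z": -65, "claw": 0}, {"ax": 0, "ay": 0, "az": 0, "x": -5, "y": 0, "z": -95, "claw": 0}, {"ax": 0, "ay": 0, "az": 0, "x": -5, "y": 0, "z": -95, "claw": 0}, {"ax": 0, "ay": 0, "az": 0, "x": -5, "y": 0, "z": -95, "claw": 0.2}])

```text
time_s: 10.22
tcp_pos: [0.5444, -0.0239, 0.1025]
tcp_rot: [2.221, 2.218, 0.003]
force: [0.1, 0.5, -0.0]
finger_gap: 0.0693
gripper_force: 0.0
```

Call:
jog_arm(deltas=[{"ax": 0, "ay": 0, "az": 0, "x": 0, "y": 0, "z": 0, "claw": 0.25}, {"ax": 0, "ay": 0, "az": 0, "x": 0, "y": 0, "z": 0, "claw": 0.3}, {"ax": 0, "ay": 0, "az": 0, "x": 0, "y": 0, "z": 0, "claw": 1}, {"ax": 0, "ay": 0, "az": 0, "x": 0, "y": 0, "z": 0, "claw": 1}])

```text
time_s: 10.72
tcp_pos: [0.544, -0.0238, 0.1022]
tcp_rot: [2.221, 2.219, 0.002]
force: [-2.8, -0.4, 10.2]
finger_gap: 0.0608
gripper_force: 62.3
```

Call:
jog_arm(deltas=[{"ax": 0, "ay": 0, "az": 0, "x": 0, "y": 0, "z": 25, "claw": 1}, {"ax": 0, "ay": 0, "az": 0, "x": 0, "y": 0, "z": 60, "claw": 1}, {"ax": 0, "ay": 0, "az": 0, "x": 0, "y": 0, "z": 95, "claw": 1}, {"ax": 0, "ay": 0, "az": 0, "x": 0, "y": 0, "z": 95, "claw": 1}, {"ax": 0, "ay": 0, "az": 0, "x": 0, "y": 0, "z": 95, "claw": 1}])

```text
time_s: 11.35
tcp_pos: [0.5431, -0.0236, 0.1948]
tcp_rot: [-2.222, -2.22, 0.001]
force: [0.4, 0.7, -2.3]
finger_gap: 0.061
gripper_force: 65.5
```

Call:
jog_arm(deltas=[{"ax": 0, "ay": 0, "az": 0, "x": 0, "y": 0, "z": 0, "claw": 1}, {"ax": 0, "ay": 0, "az": 0, "x": 0, "y": 0, "z": 0, "claw": 1}, {"ax": 0, "ay": 0, "az": 0, "x": 0, "y": 0, "z": 0, "claw": 1}])

```text
time_s: 11.72
tcp_pos: [0.5433, -0.0236, 0.1949]
tcp_rot: [-2.222, -2.22, 0.001]
force: [-0.8, -0.1, -1.0]
finger_gap: 0.0606
gripper_force: 65.5
```

```bash
cat > w.py <<'E'
from h import *
F=[];E=[]
for i in range(6):
    s=monitor.get_obs(); F.append(s["force"][2]);E.append(s["effort"][1:3]);cams.capture("top")
print(s["time_s"],np.round(F,2),np.mean(F).round(2),np.mean(E,0).round(2),s["joint_pos"].round(3))
E
python3 w.py
```

```text
11.975 [-1.   -1.3  -1.65 -1.63 -2.02 -1.25] -1.48 [-55.45 -35.05] [-0.111  0.335  1.602  0.     1.204 -0.11 ]
```

A weighs about 1.5 N, so it is light. I'll set it back and take B.

Call:
jog_arm(deltas=[{"ax": 0, "ay": 0, "az": 0, "x": 0, "y": 0, "z": -40, "claw": 1}, {"ax": 0, "ay": 0, "az": 0, "x": 0, "y": 0, "z": -75, "claw": 1}, {"ax": 0, "ay": 0, "az": 0, "x": 0, "y": 0, "z": -90, "claw": 1}, {"ax": 0, "ay": 0, "az": 0, "x": 0, "y": 0, "z": -93, "claw": 1}, {"ax": 0, "ay": 0, "az": 0, "x": 0, "y": 0, "z": -94, "claw": 1}])

```text
time_s: 12.65
tcp_pos: [0.5439, -0.0237, 0.1023]
tcp_rot: [2.222, 2.219, 0.001]
force: [-3.7, 0.6, 7.6]
finger_gap: 0.0606
gripper_force: 65.7
```

Call:
jog_arm(deltas=[{"ax": 0, "ay": 0, "az": 0, "x": 0, "y": 0, "z": 0, "claw": 0.2}, {"ax": 0, "ay": 0, "az": 0, "x": 0, "y": 0, "z": 0, "claw": 0.1}, {"ax": 0, "ay": 0, "az": 0, "x": 0, "y": 0, "z": 0, "claw": 0}, {"ax": 0, "ay": 0, "az": 0, "x": 0, "y": 0, "z": 0, "claw": 0}])

```text
time_s: 13.15
tcp_pos: [0.5434, -0.0237, 0.1014]
tcp_rot: [2.222, 2.22, 0.0]
force: [0.3, -0.0, -0.3]
finger_gap: 0.0854
gripper_force: 0.0
```

Call:
jog_arm(deltas=[{"ax": 0, "ay": 0, "az": 0, "x": 0, "y": 0, "z": 35, "claw": 0}, {"ax": 0, "ay": 0, "az": 0, "x": 0, "y": 0, "z": 80, "claw": 0}, {"ax": 0, "ay": 0, "az": 0, "x": -3, "y": -40, "z": 95, "claw": 0}, {"ax": 0, "ay": 0, "az": 0, "x": -11, "y": -102, "z": 95, "claw": 0}, {"ax": 0, "ay": 0, "az": 0, "x": -11, "y": -102, "z": 95, "claw": 0}])

```text
time_s: 13.78
tcp_pos: [0.5318, -0.1289, 0.1964]
tcp_rot: [2.227, 2.215, -0.0]
force: [-0.5, 1.3, 0.4]
finger_gap: 0.0856
gripper_force: 0.0
```

```bash
python3 w.py; python3 tins.py t3;python3 -c "
from h import *
s=monitor.get_obs();print(s['tcp_pos'])"
```

```text
14.025 [ 0.4  -0.2   0.55 -0.24  0.39  0.29] 0.2 [-55.14 -34.78] [-0.297  0.341  1.592  0.     1.208 -0.297]
lid edge 0.5895916476430777 [ 0.59482152 -0.12969683  0.29433297]
[307 205  22  22 380] [317.4 215.6] med [ 0.5423 -0.0228  0.1251] mid [ 0.5435 -0.0236  0.1264] ext [0.061 0.061 0.019]
[390 207  12  21 146] [395.8 217.5] med [ 0.5306 -0.248   0.1263] mid [ 0.534  -0.2466  0.1232] ext [0.056 0.034 0.02 ]
[ 0.53257677 -0.12472801  0.19625498]
```

Call:
jog_arm(deltas=[{"ax": 0, "ay": 0, "az": 0, "x": 0, "y": -1, "z": -30, "claw": 0}, {"ax": 0, "ay": 0, "az": 0, "x": 0, "y": -1, "z": -65, "claw": 0}, {"ax": 0, "ay": 0, "az": 0, "x": 0, "y": -1, "z": -94, "claw": 0}, {"ax": 0, "ay": 0, "az": 0, "x": 0, "y": -1, "z": -94, "claw": 0.2}, {"ax": 0, "ay": 0, "az": 0, "x": 0, "y": -1, "z": -94, "claw": 0.25}])

```text
time_s: 14.75
tcp_pos: [0.533, -0.1265, 0.1035]
tcp_rot: [2.221, 2.22, 0.001]
force: [0.4, 0.3, 0.3]
finger_gap: 0.064
gripper_force: 0.0
```

Call:
jog_arm(deltas=[{"ax": 0, "ay": 0, "az": 0, "x": 0, "y": 0, "z": 0, "claw": 0.3}, {"ax": 0, "ay": 0, "az": 0, "x": 0, "y": 0, "z": 0, "claw": 1}, {"ax": 0, "ay": 0, "az": 0, "x": 0, "y": 0, "z": 0, "claw": 1}, {"ax": 0, "ay": 0, "az": 0, "x": 0, "y": 0, "z": 0, "claw": 1}])

```text
time_s: 15.25
tcp_pos: [0.533, -0.1267, 0.104]
tcp_rot: [2.221, 2.219, 0.002]
force: [-1.5, 1.7, 7.3]
finger_gap: 0.0608
gripper_force: 63.1
```

Call:
jog_arm(deltas=[{"ax": 0, "ay": 0, "az": 0, "x": 0, "y": 0, "z": 25, "claw": 1}, {"ax": 0, "ay": 0, "az": 0, "x": 0, "y": 0, "z": 60, "claw": 1}, {"ax": 0, "ay": 0, "az": 0, "x": 0, "y": 0, "z": 95, "claw": 1}, {"ax": 0, "ay": 0, "az": 0, "x": 0, "y": 0, "z": 95, "claw": 1}, {"ax": 0, "ay": 0, "az": 0, "x": 0, "y": 0, "z": 95, "claw": 1}])

```text
time_s: 15.88
tcp_pos: [0.5321, -0.1265, 0.1968]
tcp_rot: [-2.222, -2.22, 0.0]
force: [-1.0, 0.2, -2.7]
finger_gap: 0.0611
gripper_force: 65.5
```

Call:
jog_arm(deltas=[{"ax": 0, "ay": 0, "az": 0, "x": 0, "y": 0, "z": 0, "claw": 1}, {"ax": 0, "ay": 0, "az": 0, "x": 0, "y": 0, "z": 0, "claw": 1}, {"ax": 0, "ay": 0, "az": 0, "x": 0, "y": 0, "z": 0, "claw": 1}])

```text
time_s: 16.25
tcp_pos: [0.5323, -0.1266, 0.1969]
tcp_rot: [-2.222, -2.22, 0.001]
force: [-0.8, 0.7, -1.7]
finger_gap: 0.0606
gripper_force: 65.5
```

```bash
python3 w.py
```

```text
16.5 [-1.74 -1.68 -1.69 -1.56 -1.3  -1.53] -1.58 [-55.85 -35.15] [-0.301  0.34   1.591  0.     1.211 -0.299]
```

B weighs about 1.6 N, the same as A, so C should be the full one. I'll set B back and take C.

Call:
jog_arm(deltas=[{"ax": 0, "ay": 0, "az": 0, "x": 0, "y": 0, "z": -40, "claw": 1}, {"ax": 0, "ay": 0, "az": 0, "x": 0, "y": 0, "z": -75, "claw": 1}, {"ax": 0, "ay": 0, "az": 0, "x": 0, "y": 0, "z": -90, "claw": 1}, {"ax": 0, "ay": 0, "az": 0, "x": 0, "y": 0, "z": -93, "claw": 1}, {"ax": 0, "ay": 0, "az": 0, "x": 0, "y": 0, "z": -94, "claw": 1}])

```text
time_s: 17.18
tcp_pos: [0.5329, -0.1268, 0.1043]
tcp_rot: [2.221, 2.219, 0.001]
force: [-0.0, 0.0, -2.2]
finger_gap: 0.0607
gripper_force: 65.7
```

Call:
jog_arm(deltas=[{"ax": 0, "ay": 0, "az": 0, "x": 0, "y": 0, "z": 0, "claw": 0.2}, {"ax": 0, "ay": 0, "az": 0, "x": 0, "y": 0, "z": 0, "claw": 0.1}, {"ax": 0, "ay": 0, "az": 0, "x": 0, "y": 0, "z": 0, "claw": 0}, {"ax": 0, "ay": 0, "az": 0, "x": 0, "y": 0, "z": 0, "claw": 0}])

```text
time_s: 17.68
tcp_pos: [0.5324, -0.1266, 0.1034]
tcp_rot: [2.222, 2.22, 0.0]
force: [-0.2, -0.2, 0.8]
finger_gap: 0.0852
gripper_force: 0.0
```

Call:
jog_arm(deltas=[{"ax": 0, "ay": 0, "az": 0, "x": 0, "y": 0, "z": 35, "claw": 0}, {"ax": 0, "ay": 0, "az": 0, "x": 0, "y": 0, "z": 80, "claw": 0}, {"ax": 0, "ay": 0, "az": 0, "x": 2, "y": -45, "z": 95, "claw": 0}, {"ax": 0, "ay": 0, "az": 0, "x": 5, "y": -105, "z": 95, "claw": 0}, {"ax": 0, "ay": 0, "az": 0, "x": 5, "y": -105, "z": 95, "claw": 0}])

```text
time_s: 18.3
tcp_pos: [0.5369, -0.2348, 0.1981]
tcp_rot: [2.226, 2.216, -0.0]
force: [0.0, 0.6, -1.0]
finger_gap: 0.0853
gripper_force: 0.0
```

```bash
python3 w.py; python3 tins.py t4;python3 -c "
from h import *
s=monitor.get_obs();print(s['tcp_pos'])"
```

```text
18.55 [-1.04  0.19 -0.16  0.29 -0.49 -0.82] -0.34 [-59.91 -35.89] [-0.468  0.42   1.477  0.     1.244 -0.468]
lid edge 0.6043272277674958 [ 0.60432723 -0.24459059  0.2986749 ]
[307 205  22  22 380] [317.4 215.6] med [ 0.5425 -0.0227  0.1253] mid [ 0.5434 -0.0235  0.1246] ext [0.061 0.06  0.02 ]
[342 208  22  22 381] [352.8 218.8] med [ 0.5309 -0.1242  0.1254] mid [ 0.5323 -0.1239  0.1231] ext [0.061 0.061 0.022]
[ 0.53755526 -0.23073686  0.19840423]
```

Call:
jog_arm(deltas=[{"ax": 0, "ay": 0, "az": 0, "x": 0, "y": -1, "z": -30, "claw": 0}, {"ax": 0, "ay": 0, "az": 0, "x": 0, "y": -1, "z": -65, "claw": 0}, {"ax": 0, "ay": 0, "az": 0, "x": 0, "y": -1, "z": -96, "claw": 0}, {"ax": 0, "ay": 0, "az": 0, "x": 0, "y": -1, "z": -96, "claw": 0.2}, {"ax": 0, "ay": 0, "az": 0, "x": 0, "y": -1, "z": -96, "claw": 0.25}])

```text
time_s: 19.27
tcp_pos: [0.538, -0.2326, 0.1037]
tcp_rot: [2.221, 2.22, 0.001]
force: [0.4, -0.0, 0.3]
finger_gap: 0.0646
gripper_force: 0.0
```

Call:
jog_arm(deltas=[{"ax": 0, "ay": 0, "az": 0, "x": 0, "y": 0, "z": 0, "claw": 0.3}, {"ax": 0, "ay": 0, "az": 0, "x": 0, "y": 0, "z": 0, "claw": 1}, {"ax": 0, "ay": 0, "az": 0, "x": 0, "y": 0, "z": 0, "claw": 1}, {"ax": 0, "ay": 0, "az": 0, "x": 0, "y": 0, "z": 0, "claw": 1}])

```text
time_s: 19.77
tcp_pos: [0.538, -0.2328, 0.1042]
tcp_rot: [2.221, 2.219, 0.001]
force: [-2.1, 2.0, 6.2]
finger_gap: 0.061
gripper_force: 63.0
```

Call:
jog_arm(deltas=[{"ax": 0, "ay": 0, "az": 0, "x": 0, "y": 0, "z": 20, "claw": 1}, {"ax": 0, "ay": 0, "az": 0, "x": 0, "y": 0, "z": 55, "claw": 1}, {"ax": 0, "ay": 0, "az": 0, "x": 0, "y": 0, "z": 95, "claw": 1}, {"ax": 0, "ay": 0, "az": 0, "x": 0, "y": 0, "z": 95, "claw": 1}, {"ax": 0, "ay": 0, "az": 0, "x": 0, "y": 0, "z": 95, "claw": 1}])

```text
time_s: 20.4
tcp_pos: [0.537, -0.2324, 0.1965]
tcp_rot: [-2.222, -2.22, 0.001]
force: [-0.8, -0.3, -4.6]
finger_gap: 0.0606
gripper_force: 66.7
```

```bash
python3 w.py
```

```text
20.65 [-4.59 -4.97 -3.72 -3.89 -3.91 -4.42] -4.25 [-63.54 -37.15] [-0.471  0.424  1.477  0.     1.242 -0.47 ]
```

C weighs about 4.2 N against 1.6 N, so it is the full one. Raising it to the final height.

Call:
jog_arm(deltas=[{"ax": 0, "ay": 0, "az": 0, "x": 0, "y": 0, "z": 30, "claw": 1}, {"ax": 0, "ay": 0, "az": 0, "x": 0, "y": 0, "z": 65, "claw": 1}, {"ax": 0, "ay": 0, "az": 0, "x": 0, "y": 0, "z": 95, "claw": 1}, {"ax": 0, "ay": 0, "az": 0, "x": 0, "y": 0, "z": 110, "claw": 1}, {"ax": 0, "ay": 0, "az": 0, "x": 0, "y": 0, "z": 110, "claw": 1}])

```text
time_s: 21.32
tcp_pos: [0.5375, -0.2327, 0.3074]
tcp_rot: [2.222, 2.22, 0.0]
force: [-0.6, -0.2, -4.9]
finger_gap: 0.0608
gripper_force: 66.7
```

Call:
jog_arm(deltas=[{"ax": 0, "ay": 0, "az": 0, "x": 0, "y": 0, "z": 0, "claw": 1}, {"ax": 0, "ay": 0, "az": 0, "x": 0, "y": 0, "z": 0, "claw": 1}, {"ax": 0, "ay": 0, "az": 0, "x": 0, "y": 0, "z": 0, "claw": 1}, {"ax": 0, "ay": 0, "az": 0, "x": 0, "y": 0, "z": 0, "claw": 1}])

```text
time_s: 21.82
tcp_pos: [0.5373, -0.2327, 0.307]
tcp_rot: [-2.222, -2.22, 0.0]
force: [0.4, 0.1, -4.1]
finger_gap: 0.0606
gripper_force: 66.7
```

```bash
python3 tins.py t5; python3 w.py
python3 - <<'E'
from h import *
f,P=cap("scene"); cv2.imwrite("pics/s5.png",f)
E
```

```text
lid edge 0.550974443776286 [ 0.5551329  -0.20822294  0.24501929]
[307 205  22  22 381] [317.5 215.6] med [ 0.5423 -0.023   0.125 ] mid [ 0.5434 -0.0235  0.1232] ext [0.062 0.06  0.02 ]
[342 208  22  22 379] [352.8 218.8] med [ 0.5308 -0.1245  0.1256] mid [ 0.5322 -0.1241  0.1242] ext [0.061 0.061 0.018]
22.125 [-3.07 -3.72 -4.11 -4.13 -3.54 -5.12] -3.95 [-60.7  -39.43] [-0.471  0.344  1.326 -0.     1.471 -0.47 ]
```

View pics/s5.png

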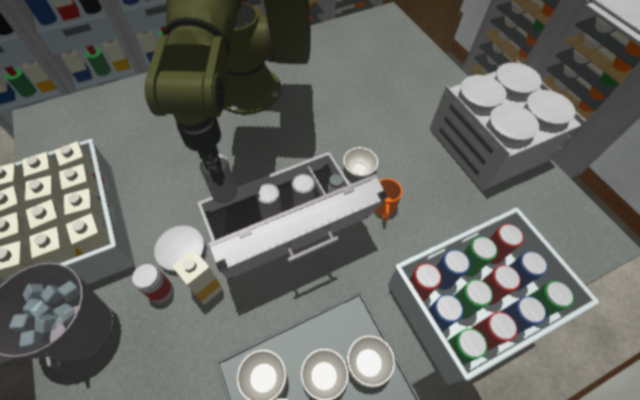

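View pics/t5.png

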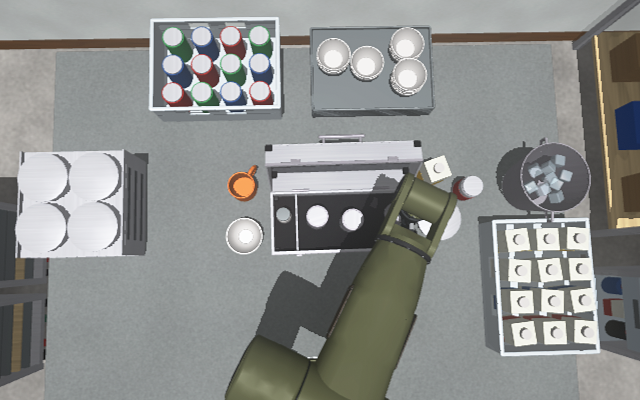

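The lid is open on its stop. The light tins stand upright at (317,216) and (353,219) in the top view, and the full tin is held upright at about (218,175) in the scene view. The bystanders have not moved.

```bash
python3 -c "
from cell import job_done; print(job_done())"
```

```text
the job is handed in; nothing more can be done
None
```

I opened the lid onto its stop and weighed all three tins. The full one (about 4.2 N, against 1.6–1.7 N for the other two) is held upright about 14 cm above the rim, the light tins stand upright in the case, nothing else looks disturbed, and the job is handed in.

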